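Find the fullest palm sugar canister by its heft and hold it up

TASK

One of the three identical closed steel canisters is still nearly full of palm sugar and the other two are running low: heft them and tell by the weight which is the heaviest. Stand the two lighter ones upright on the bamboo tray to be refilled, setting them down and not dropping them, and finish holding the heaviest up in the gripper, upright and still, with its underside at least 10 cm above the counter and nothing but the gripper carrying it, and do not put it down. Knock nothing over, and leave the other things on the counter where they are.

Things in the scene. Friction and masses are not known exactly. Their poses are not given: they have to be found in the camera images.
- tin_a_mid (a point): closed round steel canister, 62 mm across, 112 mm tall; a tight slip-on lid (64 mm across) covers its top 25 mm and stays on. This point is its centre, 56 mm above its underside; z is up through the lid. With the palm sugar blocks inside it weighs 0.18 to 0.46 kg; the fullest of the three is at least 0.1 kg heavier than the others and is in any of them, whatever name or place
- tin_b_mid (a point): second of the three outwardly identical canisters: all that is said of tin_a_mid holds for this one too. This point is its centre, 56 mm above its underside; z is up through the lid
- tin_c_mid (a point): third of the three outwardly identical canisters: all that is said of tin_a_mid holds for this one too. This point is its centre, 56 mm above its underside; z is up through the lid
- tray: rectangular bamboo serving tray, fixed: 190 mm (its x) by 320 mm (its y) outside, rim 20 mm high; walls and flat floor 6 mm thick, so the inside is 178 by 308 mm and things on it stand 6 mm above the counter; a loop handle reaches 23 mm beyond each short end. Room for three canisters in a row along y. Origin at the centre of its underside, z up
- bento_box: closed blue plastic bento box with four white clip latches, 136 by 196 mm (its x, y) and 66 mm tall; origin at the centre of its underside; to be left alone
- tiffin_carrier: three-tier round stainless steel tiffin carrier with a carrying handle, 138 mm across, 148 mm over its side straps, 237 mm tall; origin at the centre of its underside; to be left alone
- spoon: green silicone cooking spoon 270 mm long lying flat along its own x, handle to -x; to be left alone
- jar: glass jar with an aluminium twist cap, 76 mm across and 115 mm tall; origin at the centre of its underside; to be left alone
- saucer: white ceramic saucer 140 mm across and 18 mm high; origin at the centre of its underside; to be left alone
- kopi_cup: white ceramic coffee cup 72 mm across and 62 mm tall with a handle at its +y; origin at the centre of its underside; to be left alone
Not all that is in view belongs to the job. What is shaped like the part that bears tin_c_mid but red or yellow is not meant. Leave any red look-alike of the part that bears tin_b_mid alone.

How it is judged:
By the outcome, as a careful person would: the job done as asked, in the order asked, and still so for the second after the job is handed in, while the arm keeps its last pose, push and grip.
It also fails if it takes over 72 s, if anything falls off the work surface, if the arm or the gripper's body presses on something with over 40 N, if the wrist force passes 120 N, or if a joint passes its speed limit or range.

ROBOT

A 6-joint arm with a two-finger parallel gripper is mounted at the origin on the work surface. World frame = base frame: x ahead of the robot, y to its left, z up, the work surface at z = 0. Lengths are in mm, angles in rad, forces in N, time in s.
With the tool pointing down it reaches from about 275 to 1000 mm from the base axis. Payload 8.4 kg.
Tool frame: the origin (TCP) lies at the very end of the fingers, on their centre line; the grasp point (between the pads) lies 19 mm behind it; z points along the fingers, y is the line along which they close (so a half turn about z gives the same grasp; the last joint's range is limited). The gripper opens to 85 mm and grips with 20 to 120 N. Pads are 22 mm wide; open, the fingers measure 114 mm over their backs; the gripper's body (76 mm by 85 mm) begins 54 mm behind the grasp point. The pads swing forward as they close: fully open they stand 13 mm farther back than shut.
Start: joints at [-1.289, 0.353, 1.633, -0, 1.155, -0.002], TCP at [175.002, -600.002, 231.281] pointing down, gripper open.
Joint ranges: [-2.63, 2.63], [-0.92, 2.1], [0.06, 2.66], [-1.3, 4.44], [0, 2.69], [-3.02, 3.02]. Speed limits (rad/s): [2.22, 2.22, 2.79, 3.14, 3.14, 3.14].

INTERFACE

Orientations are given as [roll, pitch, yaw] about the fixed x, y, z axes, in that order (R = Rz(yaw) Ry(pitch) Rx(roll)).
In Python, from rig import r, vision gives the robot as it stands. The module is installed in compiled form; this text tells all that it offers.
- The arm moves only by the tool play_rows, never from a script. Its argument "steps" is a list of rows, each an object with "delta_pos": the shift along the tool's x, y, z in cm, a list of three; "yaw": the turn about the tool's z in rad; "jaw": the opening in per cent of the stroke, from 0 (shut) to 100 (fully open). A call has exactly 8 rows; each row is the pose to reach, as a shift and turn from the pose commanded when the call began, along the tool's axes at that moment; what a row does not reach only later rows make up. A row lasts 1/10 s, in which the tool goes at most 50 mm and 8.59 degrees, less where a joint would pass 70% of its speed; a pose out of reach is approached as far as the arm can. A call with a gripper value outside its range is refused whole. The fingers move at their own pace and stop on an object; "grip_force" is the grip in N (left out, the last holds). Time passes only in rows, so rows that repeat a pose let the fingers close, or fill a call up. It gives the time, the measured TCP pose, the force, the opening and the grip force at its end, in the units of the state.
- r.sense(): the state, without advancing time (a new reading comes with each control period).
- vision.grab_frame(name): name is "scene" or "side" or "wrist"; returns (picture, depth): 480x640x3 uint8, red, green, blue; 480x640 float32, mm along the optical axis (not along the pixel's ray), 0 where there is no reading.
- vision.calibration(name): a dict with "mtx" (3x3 intrinsics, pixels), "extrinsics" (4x4, takes a point from camera to world coordinates). Camera axes: x right, y down, z forward; pixel columns grow to the right and rows downward; lengths in mm; the calibration is good to about 2 mm. The wrist camera is an equidistant fisheye: a pixel r from the principal point sees the ray r / f radians off the axis. A picture is of the moment at which its call begins: read the wrist's pose just before it. calibration takes no time and is no camera call; for the wrist camera it gives the pose at the moment of the call.
- r.sign_off(): hands the job in; it is judged then, once.
Trained networks look in the newest picture that a camera, given by its name, has taken for a name from the list of things; names that differ only in an ending like _2 or _b are one class to them, and where a whole thing is asked for, a point or a joint stands for the part that bears it (a point fixed in the world has none). Each returns a list of dicts, best first, with "conf" (0 to 1); they miss things now and then, are a little off and sometimes report something else, mostly with a low value. They report only what shows in the picture. A call takes as long as a camera call. They do not tell look-alikes from the thing itself.
- vision.cut_out(camera, thing): "region" (480x640 bool, what is visible of it) and "uv" ([column, row] in pixels, amid what is visible of it).
- vision.landmark_of(camera, thing): "uv" ([column, row] in pixels: a listed point, or the origin of a listed thing).
The state is a dict: "clock": time; "qpos": joint angles; "qvel": joint speeds; "joint_efforts": joint torques, N m; "eef_pos": TCP position; "tcp_rot": TCP orientation; "contact_force": force on the tool from outside, world axes, zero at the start; "wrist_torque": the same for the moment, N m; "opening": opening from 0.0 (shut) to 1.0 (fully open); "grasp_force": force on a finger pad.
Only numpy, scipy, OpenCV 4.12 (cv2) and the standard library are available. Lean on these libraries where they do the work, as an engineer would, in place of code of your own. Each camera call takes 0.05 s, during which the arm holds its last target. There are 200 camera calls.

## Working session

There is one attempt and no reset: what is moved stays moved. The work goes in short steps, Python scripts to look and compute and a tool call to move; the robot and the scene stay as the last step left them, time stands still between calls to the robot, and variables do not carry over. Pictures are saved under pics/ and viewed, at most 10 in all, crops included, and the job is handed in when it is done.

Besides the shell and the picture viewer there is one more tool, called after "Request:" in YAML: its name, and indented under it one key for each argument. play_rows: Moves the arm, as the interface text tells. Its arguments: {"type":"object","properties":{"steps":{"type":"array"},"grip_force":{"type":"number"}},"required":["steps"]}

```bash
mkdir -p pics
cat > h.py <<'E'
import numpy as np,cv2
from rig import r,vision
def px2w(cam,depth,u,v):
    c=vision.calibration(cam);K=np.array(c["mtx"]);E=np.array(c["extrinsics"])
    d=depth[int(v),int(u)]
    p=np.array([(u-K[0,2])/K[0,0]*d,(v-K[1,2])/K[1,1]*d,d,1]);return (E@p)[:3]
def cloud(cam,depth,mask):
    c=vision.calibration(cam);K=np.array(c["mtx"]);E=np.array(c["extrinsics"])
    v,u=np.nonzero(mask&(depth>0));d=depth[v,u]
    P=np.stack([(u-K[0,2])/K[0,0]*d,(v-K[1,2])/K[1,1]*d,d,np.ones_like(d)]);return (E@P)[:3].T
E
python3 - <<'E'
from h import *
for cam in ("scene","side"):
    im,d=vision.grab_frame(cam); cv2.imwrite(f"pics/{cam}0.png",im[:,:,::-1])
    np.savez(f"{cam}0.npz",im=im,d=d)
    for n in ("tin_a_mid","tray","bento_box","tiffin_carrier","spoon","jar","saucer","kopi_cup"):
        for x in vision.cut_out(cam,n):
            P=cloud(cam,d,x["region"])
            if len(P)<20: continue
            print(cam,n,round(x["conf"],2),np.round(x["uv"]),np.median(P,0).round(),np.percentile(P,2,0).round(),np.percentile(P,98,0).round(),np.median(im[x["region"]],0))
s=r.sense();print(s)
E
```

```text
scene tin_a_mid 0.89 [372. 200.] [474. 266.  91.] [432. 243.   7.] [485. 298. 115.] [87. 87. 87.]
scene tray 0.58 [167. 256.] [ 476. -237.    7.] [ 370. -399.    2.] [580. -68.  24.] [130. 109.  81.]
scene tray 0.2 [314. 209.] [481. 123.  93.] [437.  97.   2.] [493. 155. 115.] [88. 88. 88.]
scene bento_box 0.84 [170. 366.] [ 773. -249.   65.] [ 693. -345.   14.] [ 832. -151.   69.] [ 48.  92. 164.]
scene bento_box 0.74 [371. 199.] [473. 266.  89.] [428. 242.   1.] [485. 300. 115.] [87. 87. 87.]
scene tiffin_carrier 0.69 [474. 241.] [698. 410. 186.] [616. 362.  15.] [737. 496. 235.] [114. 114. 114.]
scene spoon 0.6 [332. 350.] [795.  81.  14.] [772. -30.   1.] [812. 227.  22.] [ 52. 121.  69.]
scene jar 0.71 [271. 331.] [752. -37. 103.] [705. -71.   5.] [770.  -1. 118.] [124. 125. 124.]
scene saucer 0.82 [406. 303.] [719. 273.  10.] [658. 210.   1.] [782. 332.  19.] [200. 196. 188.]
scene kopi_cup 0.63 [339. 167.] [304. 226.  37.] [276. 168.   3.] [348. 262.  63.] [107. 103.  98.]
side tin_a_mid 0.56 [307. 308.] [439. 291.  86.] [422. 253.   5.] [476. 307. 115.] [129. 128. 128.]
side 
[... 1098 characters left out ...]
pos': array([-1.28939420e+00,  3.52972359e-01,  1.63342262e+00,  2.16579495e-05,
        1.15519891e+00, -2.39301661e-03]), 'qvel': array([ 1.48122202e-03, -6.65528662e-05,  2.47051016e-04,  6.88672373e-04,
       -7.65570589e-04,  6.30723303e-04]), 'joint_efforts': array([-1.14965464e-03, -6.05161071e+01, -3.42446852e+01, -1.13912151e-04,
        1.11014586e-03,  2.80779756e-05]), 'eef_pos': array([ 175.00881358, -599.98799869,  231.28854814]), 'tcp_rot': array([-3.14159146e+00, -1.98172223e-05,  2.83786394e-01]), 'contact_force': array([ 0.24840665, -0.41861701, -0.19338471]), 'wrist_torque': array([ 0.04765911, -0.01519966, -0.02023356]), 'grasp_force': 0.0, 'opening': 0.9987717766052929}
```

View pics/scene0.png

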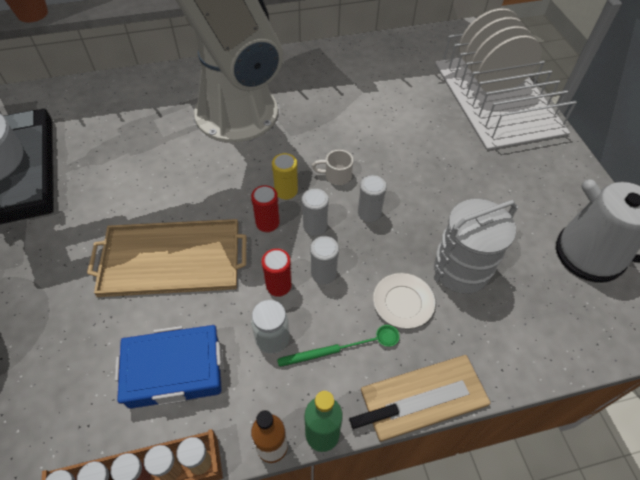

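View pics/side0.png

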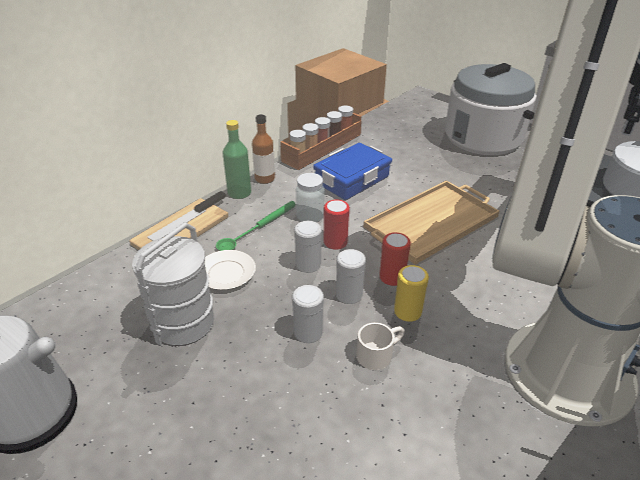

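The grey tins are at scene px (315,212), (372,198) and (324,258). The possible confusions are red cans at (266,208) and (277,272), a yellow can at (285,176), and the glass jar at (270,325). By the description I choose the three grey ones. Next I fit their lids and crop in to check.

Run:
```python
from h import *
Z={c:np.load(c+"0.npz") for c in("scene","side")}
A=[];
for c in Z:
    P=cloud(c,Z[c]["d"],np.ones((480,640),bool));A.append(P)
for n,(u,v) in dict(t1=(315,197),t2=(373,184),t3=(324,245),redA=(265,192),redB=(277,259),yel=(285,161),jar=(270,312)).items():
    p=px2w("scene",Z["scene"]["d"],u,v)
    for k,P in enumerate(A):
        Q=P[(np.hypot(*(P-p)[:,:2].T)<50)&(P[:,2]>100)&(P[:,2]<130)]
        top=Q[np.abs(Q[:,2]-np.percentile(Q[:,2],80))<4]
        c,rad=cv2.minEnclosingCircle(top[:,:2].astype(np.float32))
        print(n,k,p.round(),len(top),"mean",top.mean(0).round(1),"circ",np.round(c,1),round(rad,1),"ext",((np.percentile(top,1,0)+np.percentile(top,99,0))/2).round(1)[:2])
# tray
for P in A:
    R=P[(P[:,2]>15)&(P[:,2]<24)&(P[:,0]>340)&(P[:,0]<620)&(P[:,1]>-430)&(P[:,1]<-40)]
    print("tray",len(R),cv2.minAreaRect(R[:,:2].astype(np.float32)),np.percentile(R,[1,99],0).round())
im=Z["scene"]["im"][130:340,220:420]
cv2.imwrite("pics/crop.png",cv2.resize(im[:,:,::-1],None,fx=2.8,fy=2.8,interpolation=cv2.INTER_CUBIC))
```

```text
t1 0 [459. 128. 112.] 386 mean [463.3 127.3 112.3] circ [463.2 126.7] 32.0 ext [463.3 127.1]
t1 1 [459. 128. 112.] 410 mean [460.2 132.7 112.7] circ [460.2 132.7] 32.2 ext [460.8 132.1]
t2 0 [453. 272. 112.] 365 mean [455.6 272.1 112.2] circ [455.4 272. ] 32.0 ext [455.3 272.2]
t2 1 [453. 272. 112.] 521 mean [451.4 277.5 112.8] circ [453.2 276.4] 32.4 ext [452.4 277. ]
t3 0 [595. 114. 112.] 472 mean [602.6 113.6 112.2] circ [602.1 113.8] 31.6 ext [602.  113.9]
t3 1 [595. 114. 112.] 342 mean [598.6 119.3 112.7] circ [598.9 117.7] 32.7 ext [599.7 118.2]
redA 0 [418.  16. 114.] 385 mean [425.5  12.5 112.5] circ [424.9  12.6] 32.8 ext [423.8  12.5]
redA 1 [418.  16. 114.] 369 mean [422.1  18.2 112.8] circ [423.9  16.9] 32.7 ext [422.9  17.8]
redB 0 [607.   7. 112.] 503 mean [609.3   3.4 112.4] circ [609.1   3.5] 31.6 ext [608.    3.3]
redB 1 [607.   7. 112.] 293 mean [605.3   9.6 112.9] circ [606.1  11.1] 33.1 ext [605.9   8.4]
yel 0 [329.  83. 110.] 334 mean [334.   80.  112.4] circ [334.1  81. ] 31.5 ext [332.9  79.9]
yel 1 [329.  83. 110.] 456 mean [330.3  86.  112.6] circ [331.6  84.8] 31.8 ext [331.5  84.7]
jar 0 [730. -32. 119.] 731 mean [733.9 -36.3 115. ] circ [732.7 -35.1] 34.0 ext [733.2 -36.2]
jar 1 [730. -32. 119.] 283 mean [731.4 -31.2 115.5] circ [732.8 -32.3] 36.2 ext [732.  -32.2]
tray 1421 ((473.4646301269531, -234.57418823242188), (368.3872985839844, 194.68551635742188), 80.06967163085938) [[ 357. -412.   15.]
 [ 590.  -52.   24.]]
tray 894 ((473.53314208984375, -230.1155548095703), (368.0227966308594, 197.57945251464844), 79.57713317871094) [[ 356. -409.   15.]
 [ 589.  -55.   24.]]
```

View pics/crop.png

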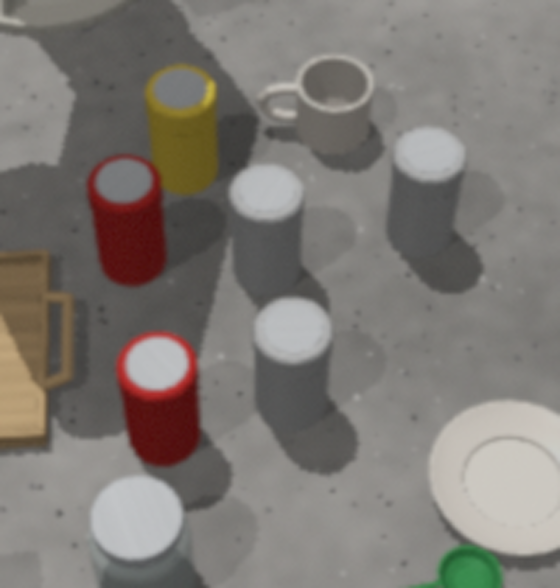

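The crop confirms that the three grey tins are the unpainted ones. The cans with red and yellow sides are the look-alikes. I use T1≈(462,130), T2≈(454,274), T3≈(600,116), and the tray at (473,-232) with yaw about -0.175. I'm moving toward T1 and turning the tool to yaw 90°.

Request:
play_rows:
  steps:
    - {"delta_pos": [3,-3.4,0],"yaw": -0.125,"jaw": 100}
    - {"delta_pos": [6,-6.9,0],"yaw": -0.25,"jaw": 100}
    - {"delta_pos": [9,-10.3,0],"yaw": -0.375,"jaw": 100}
    - {"delta_pos": [12,-13.7,0],"yaw": -0.5,"jaw": 100}
    - {"delta_pos": [15,-17.2,0],"yaw": -0.625,"jaw": 100}
    - {"delta_pos": [18,-20.6,0],"yaw": -0.75,"jaw": 100}
    - {"delta_pos": [21,-24,0],"yaw": -0.875,"jaw": 100}
    - {"delta_pos": [23.6,-27.5,0],"yaw": -1.0,"jaw": 100}
  grip_force: 40

```text
clock: 1.7
eef_pos: [325.3, -268.4, 231.6]
tcp_rot: [3.141, 0.0, 1.289]
contact_force: [0.9, 0.4, -0.3]
opening: 0.999
grasp_force: 0.0
```

Request:
play_rows:
  steps:
    - {"delta_pos": [4.6,0.4,0],"yaw": -0.04,"jaw": 100}
    - {"delta_pos": [9.2,0.8,0],"yaw": -0.08,"jaw": 100}
    - {"delta_pos": [13.8,1.2,0],"yaw": -0.12,"jaw": 100}
    - {"delta_pos": [18.4,1.6,0],"yaw": -0.16,"jaw": 100}
    - {"delta_pos": [23,2,0],"yaw": -0.2,"jaw": 100}
    - {"delta_pos": [27.5,2.4,0],"yaw": -0.24,"jaw": 100}
    - {"delta_pos": [32,2.8,0],"yaw": -0.287,"jaw": 100}
    - {"delta_pos": [35.3,3.1,0],"yaw": -0.287,"jaw": 100}

```text
clock: 2.5
eef_pos: [455.0, 62.5, 231.6]
tcp_rot: [3.141, -0.0, 1.574]
contact_force: [0.0, -0.9, -0.4]
opening: 0.999
grasp_force: 0.0
```

Request:
play_rows:
  steps:
    - {"delta_pos": [2,0.2,0],"yaw": 0,"jaw": 100}
    - {"delta_pos": [5,0.5,0],"yaw": 0,"jaw": 100}
    - {"delta_pos": [7,0.7,1],"yaw": 0,"jaw": 100}
    - {"delta_pos": [7,0.7,3],"yaw": 0,"jaw": 100}
    - {"delta_pos": [7,0.7,5],"yaw": 0,"jaw": 100}
    - {"delta_pos": [7,0.7,6],"yaw": 0,"jaw": 100}
    - {"delta_pos": [7,0.7,6],"yaw": 0,"jaw": 100}
    - {"delta_pos": [7,0.7,6],"yaw": 0,"jaw": 100}

```text
clock: 3.3
eef_pos: [461.5, 129.8, 171.8]
tcp_rot: [3.141, -0.0, 1.571]
contact_force: [-0.1, -0.1, 0.2]
opening: 1.0
grasp_force: 0.0
```

```bash
cat >> h.py <<'E'
def wcloud():
    c=vision.calibration("wrist");im,d=vision.grab_frame("wrist")
    K=np.array(c["mtx"]);E=np.array(c["extrinsics"])
    v,u=np.mgrid[0:480,0:640];x=(u-K[0,2])/K[0,0];y=(v-K[1,2])/K[1,1];t=np.hypot(x,y);s=np.where(t>0,np.tan(np.minimum(t,1.4))/np.maximum(t,1e-9),1)
    P=np.stack([x*s*d,y*s*d,d,np.ones_like(d)],-1)@E.T
    return im,d,P[...,:3]
def lids(cands):
    im,d,P=wcloud();out=[]
    for n,c in cands.items():
        Q=P[(d>0)&(np.hypot(P[...,0]-c[0],P[...,1]-c[1])<42)&(P[...,2]>107)&(P[...,2]<117)]
        if len(Q)>50:
            cc,rad=cv2.minEnclosingCircle(Q[:,:2].astype(np.float32));print(n,len(Q),Q.mean(0).round(1),"circ",np.round(cc,1),round(rad,1))
    return im
def weigh(n=10):
    F=[]
    for _ in range(n):
        vision.grab_frame("scene");s=r.sense();F.append(np.r_[s["contact_force"],s["joint_efforts"][1:3]])
    F=np.array(F);print("F",F.mean(0).round(2),"sd",F.std(0).round(2),"clock",s["clock"])
E
python3 - <<'E'
from h import *
im=lids(dict(t1=(462,130),t2=(454,274),t3=(600,116)))
cv2.imwrite("pics/w1.png",im[:,:,::-1]);weigh(6);print(r.sense()["eef_pos"],r.sense()["tcp_rot"])
E
```

```text
t1 7979 [460.9 131.2 112.1] circ [461.  128.5] 31.8
t2 6285 [453.1 263.3 112. ] circ [453.  273.4] 31.7
t3 5063 [596.4 117.7 112.1] circ [599.4 115.6] 31.9
F [ 2.500e-01 -5.000e-02 -3.000e-02 -4.416e+01 -2.928e+01] sd [0.41 0.36 0.61 0.19 0.11] clock 3.65
[461.4951451  129.87535474 171.74896537] [ 3.14074183e+00 -2.47257244e-04  1.57068022e+00]
```

View pics/w1.png

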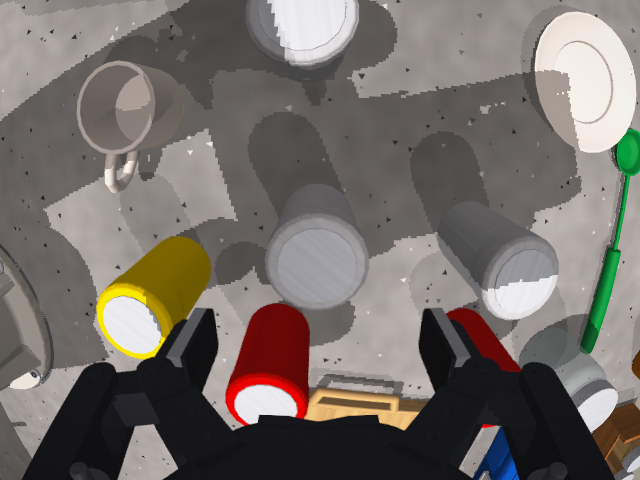

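The wrist view has T1's lid at px (317,262), centred between the fingers, with T2 at (302,20) and T3 at (520,285). The lid fits give T1 (461,128.5), T2 (453,273.5) and T3 (599.4,115.6). Next I descend, grip and lift 3 cm.

Request:
play_rows:
  steps:
    - {"delta_pos": [-0.1,0,2],"yaw": 0,"jaw": 100}
    - {"delta_pos": [-0.1,0,5],"yaw": 0,"jaw": 100}
    - {"delta_pos": [-0.1,0,8],"yaw": 0,"jaw": 100}
    - {"delta_pos": [-0.1,0,10],"yaw": 0,"jaw": 100}
    - {"delta_pos": [-0.1,0,10],"yaw": 0,"jaw": 80}
    - {"delta_pos": [-0.1,0,10],"yaw": 0,"jaw": 0}
    - {"delta_pos": [-0.1,0,10],"yaw": 0,"jaw": 0}
    - {"delta_pos": [-0.1,0,10],"yaw": 0,"jaw": 0}
  grip_force: 40

```text
clock: 4.45
eef_pos: [461.9, 129.1, 72.3]
tcp_rot: [3.14, -0.0, 1.571]
contact_force: [0.8, 0.3, -2.1]
opening: 0.716
grasp_force: 43.9
```

Request:
play_rows:
  steps:
    - {"delta_pos": [0,0,0],"yaw": 0,"jaw": 0}
    - {"delta_pos": [0,0,-0.3],"yaw": 0,"jaw": 0}
    - {"delta_pos": [0,0,-1],"yaw": 0,"jaw": 0}
    - {"delta_pos": [0,0,-2],"yaw": 0,"jaw": 0}
    - {"delta_pos": [0,0,-2.7],"yaw": 0,"jaw": 0}
    - {"delta_pos": [0,0,-3],"yaw": 0,"jaw": 0}
    - {"delta_pos": [0,0,-3],"yaw": 0,"jaw": 0}
    - {"delta_pos": [0,0,-3],"yaw": 0,"jaw": 0}

```text
clock: 5.25
eef_pos: [461.1, 128.8, 101.3]
tcp_rot: [3.142, -0.0, 1.571]
contact_force: [0.1, 0.2, -2.5]
opening: 0.723
grasp_force: 44.1
```

Run:
```python
from h import *
weigh(16);s=r.sense();print(s["eef_pos"],s["opening"],s["grasp_force"])
im,d=vision.grab_frame("side");cv2.imwrite("pics/s1.png",im[180:400,220:520,::-1])
```

```text
F [-4.000e-02  2.700e-01 -2.490e+00 -4.871e+01 -2.529e+01] sd [0.45 0.41 0.38 0.13 0.05] clock 6.05
[461.23516355 128.85824503 101.31297734] 0.7158792242605158 44.09075265750289
```

View pics/s1.png

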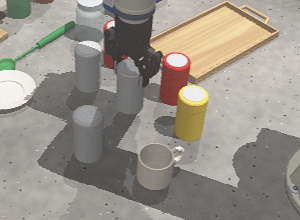

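T1 reads about 2.5 N, or 0.25 kg. The fullest must be at least 0.28 kg, so T1 is a light one, and the other two will confirm it. I'm carrying it to the far slot of the tray.

Request:
play_rows:
  steps:
    - {"delta_pos": [0,0,-2],"yaw": 0,"jaw": 0}
    - {"delta_pos": [0,0,-5],"yaw": 0,"jaw": 0}
    - {"delta_pos": [0,0,-8],"yaw": 0,"jaw": 0}
    - {"delta_pos": [0,0,-11],"yaw": 0,"jaw": 0}
    - {"delta_pos": [-1,0,-13],"yaw": 0,"jaw": 0}
    - {"delta_pos": [-3,0,-13],"yaw": 0,"jaw": 0}
    - {"delta_pos": [-6,0,-13],"yaw": 0,"jaw": 0}
    - {"delta_pos": [-9.5,0,-13],"yaw": 0,"jaw": 0}

```text
clock: 6.9
eef_pos: [461.1, 33.4, 231.6]
tcp_rot: [3.141, -0.0, 1.572]
contact_force: [0.0, -1.4, -3.1]
opening: 0.72
grasp_force: 45.0
```

Request:
play_rows:
  steps:
    - {"delta_pos": [-4,0,0],"yaw": 0,"jaw": 0}
    - {"delta_pos": [-8.5,0,0],"yaw": 0,"jaw": 0}
    - {"delta_pos": [-13,0,0],"yaw": 0,"jaw": 0}
    - {"delta_pos": [-17.5,0,0],"yaw": 0,"jaw": 0}
    - {"delta_pos": [-22,0,0],"yaw": 0,"jaw": 0}
    - {"delta_pos": [-26.5,0,0],"yaw": 0,"jaw": 0}
    - {"delta_pos": [-30,0,0],"yaw": 0,"jaw": 0}
    - {"delta_pos": [-32,0,0],"yaw": 0,"jaw": 0}

```text
clock: 7.7
eef_pos: [460.8, -288.9, 231.2]
tcp_rot: [3.142, 0.001, 1.569]
contact_force: [1.0, 0.2, -2.6]
opening: 0.72
grasp_force: 45.0
```

Run:
```python
from h import *
s=r.sense();print(s["eef_pos"],s["tcp_rot"])
im,d,P=wcloud();cv2.imwrite("pics/w2.png",im[:,:,::-1])
m=(d>0)&(P[...,2]>15)&(P[...,2]<24)&(P[...,0]>340)&(P[...,0]<620)&(P[...,1]>-440)&(P[...,1]<-30)
print(cv2.minAreaRect(P[m][:,:2].astype(np.float32)),np.percentile(P[m],[1,99],0).round())
```

```text
[ 460.84496756 -288.90855405  231.16355373] [3.14153095e+00 6.47708419e-04 1.56897363e+00]
((472.9683532714844, -232.4339599609375), (320.71417236328125, 190.77622985839844), 79.85316467285156) [[ 357. -384.   15.]
 [ 590.  -86.   22.]]
```

View pics/w2.png

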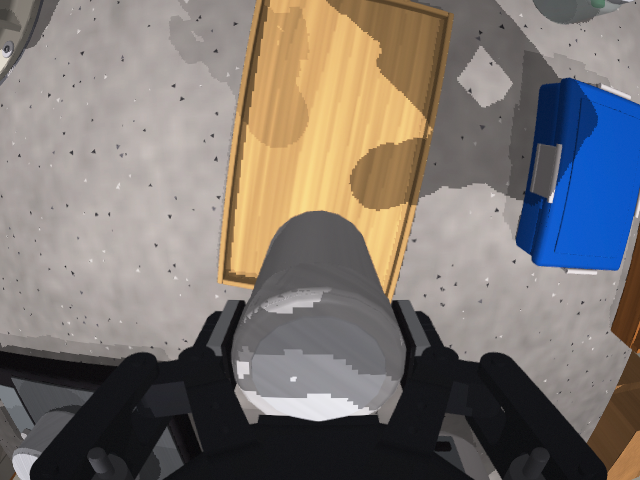

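The tray fit matches its size (320×191, centre (473,-232)), and the tin hangs upright and firm in the pads at px (320,370). I'm lowering it at about (460,-306).

Request:
play_rows:
  steps:
    - {"delta_pos": [-0.8,0,2],"yaw": 0,"jaw": 0}
    - {"delta_pos": [-1.7,0,5],"yaw": 0,"jaw": 0}
    - {"delta_pos": [-1.7,0,8],"yaw": 0,"jaw": 0}
    - {"delta_pos": [-1.7,0,11],"yaw": 0,"jaw": 0}
    - {"delta_pos": [-1.7,0,13],"yaw": 0,"jaw": 0}
    - {"delta_pos": [-1.7,0,14.3],"yaw": 0,"jaw": 0}
    - {"delta_pos": [-1.7,0,14.8],"yaw": 0,"jaw": 0}
    - {"delta_pos": [-1.7,0,14.8],"yaw": 0,"jaw": 0}

```text
clock: 8.55
eef_pos: [461.2, -303.0, 83.2]
tcp_rot: [-3.141, -0.0, 1.571]
contact_force: [0.6, -0.5, -2.0]
opening: 0.721
grasp_force: 44.9
```

Request:
play_rows:
  steps:
    - {"delta_pos": [0,0,0.05],"yaw": 0,"jaw": 0}
    - {"delta_pos": [0,0,0.1],"yaw": 0,"jaw": 0}
    - {"delta_pos": [0,0,0.15],"yaw": 0,"jaw": 0}
    - {"delta_pos": [0,0,0.2],"yaw": 0,"jaw": 0}
    - {"delta_pos": [0,0,0.25],"yaw": 0,"jaw": 0}
    - {"delta_pos": [0,0,0.3],"yaw": 0,"jaw": 0}
    - {"delta_pos": [0,0,0.35],"yaw": 0,"jaw": 0}
    - {"delta_pos": [0,0,0.4],"yaw": 0,"jaw": 0}

```text
clock: 9.35
eef_pos: [461.2, -303.1, 79.2]
tcp_rot: [-3.142, -0.0, 1.571]
contact_force: [-0.2, -0.5, -2.8]
opening: 0.727
grasp_force: 44.9
```

Request:
play_rows:
  steps:
    - {"delta_pos": [0,0,0.05],"yaw": 0,"jaw": 0}
    - {"delta_pos": [0,0,0.08],"yaw": 0,"jaw": 0}
    - {"delta_pos": [0,0,0.1],"yaw": 0,"jaw": 0}
    - {"delta_pos": [0,0,0.12],"yaw": 0,"jaw": 0}
    - {"delta_pos": [0,0,0.14],"yaw": 0,"jaw": 0}
    - {"delta_pos": [0,0,0.15],"yaw": 0,"jaw": 0}
    - {"delta_pos": [0,0,0.15],"yaw": 0,"jaw": 0}
    - {"delta_pos": [0,0,0.15],"yaw": 0,"jaw": 0}

```text
clock: 10.15
eef_pos: [461.2, -303.1, 77.8]
tcp_rot: [3.142, 0.0, 1.571]
contact_force: [0.4, 0.1, -1.7]
opening: 0.722
grasp_force: 44.9
```

Request:
play_rows:
  steps:
    - {"delta_pos": [0,0,0.04],"yaw": 0,"jaw": 0}
    - {"delta_pos": [0,0,0.07],"yaw": 0,"jaw": 0}
    - {"delta_pos": [0,0,0.07],"yaw": 0,"jaw": 0}
    - {"delta_pos": [0,0,0.07],"yaw": 0,"jaw": 0}
    - {"delta_pos": [0,0,0.07],"yaw": 0,"jaw": 0}
    - {"delta_pos": [0,0,0.07],"yaw": 0,"jaw": 0}
    - {"delta_pos": [0,0,0.07],"yaw": 0,"jaw": 0}
    - {"delta_pos": [0,0,0.07],"yaw": 0,"jaw": 0}

```text
clock: 10.95
eef_pos: [461.3, -303.2, 77.5]
tcp_rot: [3.141, 0.0, 1.571]
contact_force: [-2.4, 0.8, 6.0]
opening: 0.721
grasp_force: 45.6
```

It has seated: the force now reads +6 N upward. Release, retreat, and go to T3.

Request:
play_rows:
  steps:
    - {"delta_pos": [0,0,0],"yaw": 0,"jaw": 78}
    - {"delta_pos": [0,0,0],"yaw": 0,"jaw": 88}
    - {"delta_pos": [0,0,0],"yaw": 0,"jaw": 100}
    - {"delta_pos": [0,0,0],"yaw": 0,"jaw": 100}
    - {"delta_pos": [0,0,-2],"yaw": 0,"jaw": 100}
    - {"delta_pos": [0,0,-5],"yaw": 0,"jaw": 100}
    - {"delta_pos": [0,0,-9],"yaw": 0,"jaw": 100}
    - {"delta_pos": [0,0,-13],"yaw": 0,"jaw": 100}

```text
clock: 11.75
eef_pos: [460.8, -302.9, 208.1]
tcp_rot: [-3.141, -0.001, 1.571]
contact_force: [0.1, -0.2, -0.6]
opening: 1.001
grasp_force: 0.0
```

Request:
play_rows:
  steps:
    - {"delta_pos": [3,1,-1],"yaw": 0,"jaw": 100}
    - {"delta_pos": [7.5,2.5,-2],"yaw": 0,"jaw": 100}
    - {"delta_pos": [12,4,-2],"yaw": 0,"jaw": 100}
    - {"delta_pos": [16.5,5.5,-2],"yaw": 0,"jaw": 100}
    - {"delta_pos": [21,7,-2],"yaw": 0,"jaw": 100}
    - {"delta_pos": [25.5,8.5,-2],"yaw": 0,"jaw": 100}
    - {"delta_pos": [30,10,-2],"yaw": 0,"jaw": 100}
    - {"delta_pos": [34,11.5,-2],"yaw": 0,"jaw": 100}

```text
clock: 12.55
eef_pos: [576.5, 39.2, 227.1]
tcp_rot: [3.141, -0.0, 1.571]
contact_force: [0.7, -0.3, 0.7]
opening: 0.998
grasp_force: 0.0
```

Request:
play_rows:
  steps:
    - {"delta_pos": [4,1.2,0],"yaw": 0,"jaw": 100}
    - {"delta_pos": [7,2.1,0],"yaw": 0,"jaw": 100}
    - {"delta_pos": [7.9,2.3,0],"yaw": 0,"jaw": 100}
    - {"delta_pos": [7.9,2.3,2],"yaw": 0,"jaw": 100}
    - {"delta_pos": [7.9,2.3,4],"yaw": 0,"jaw": 100}
    - {"delta_pos": [7.9,2.3,5],"yaw": 0,"jaw": 100}
    - {"delta_pos": [7.9,2.3,5],"yaw": 0,"jaw": 100}
    - {"delta_pos": [7.9,2.3,5],"yaw": 0,"jaw": 100}

```text
clock: 13.35
eef_pos: [599.4, 115.5, 177.5]
tcp_rot: [3.141, 0.0, 1.57]
contact_force: [0.9, 0.1, 0.9]
opening: 0.998
grasp_force: 0.0
```

Run:
```python
from h import *
s=r.sense();print(s["eef_pos"],s["tcp_rot"])
im=lids(dict(t2=(453,273),t3=(600,116)))
weigh(10)
im,d=vision.grab_frame("scene");P=cloud("scene",d,np.ones((480,640),bool))
Q=P[(np.hypot(P[:,0]-461,P[:,1]+303)<50)&(P[:,2]>90)];print(len(Q),np.percentile(Q,[5,50,95],0).round(1))
```

```text
[599.40911479 115.46582509 177.52552111] [3.14144018e+00 1.50727828e-05 1.57030328e+00]
t2 4336 [456.  266.8 111.9] circ [453.9 271.9] 31.9
t3 7674 [600.4 117.6 112.1] circ [600.5 115. ] 31.9
F [-3.000e-02  2.500e-01  2.300e-01 -6.017e+01 -3.170e+01] sd [0.6  0.41 0.42 0.24 0.12] clock 13.9
710 [[ 441.3 -328.4   95.6]
 [ 472.  -301.3  117.6]
 [ 491.9 -275.6  121.1]]
```

T1 stands on the tray with its lid at 118 mm. Now I'm over T3; grip and heft.

Request:
play_rows:
  steps:
    - {"delta_pos": [0,0.1,2],"yaw": 0,"jaw": 100}
    - {"delta_pos": [0,0.1,5],"yaw": 0,"jaw": 100}
    - {"delta_pos": [0,0.1,8],"yaw": 0,"jaw": 100}
    - {"delta_pos": [0,0.1,10.5],"yaw": 0,"jaw": 100}
    - {"delta_pos": [0,0.1,10.5],"yaw": 0,"jaw": 80}
    - {"delta_pos": [0,0.1,10.5],"yaw": 0,"jaw": 0}
    - {"delta_pos": [0,0.1,10.5],"yaw": 0,"jaw": 0}
    - {"delta_pos": [0,0.1,10.5],"yaw": 0,"jaw": 0}
  grip_force: 40

```text
clock: 14.75
eef_pos: [601.1, 116.0, 73.5]
tcp_rot: [3.14, -0.0, 1.571]
contact_force: [0.6, 0.6, -0.9]
opening: 0.722
grasp_force: 43.8
```

Request:
play_rows:
  steps:
    - {"delta_pos": [0,0,0],"yaw": 0,"jaw": 0}
    - {"delta_pos": [0,0,-0.3],"yaw": 0,"jaw": 0}
    - {"delta_pos": [0,0,-1],"yaw": 0,"jaw": 0}
    - {"delta_pos": [0,0,-2],"yaw": 0,"jaw": 0}
    - {"delta_pos": [0,0,-2.7],"yaw": 0,"jaw": 0}
    - {"delta_pos": [0,0,-3],"yaw": 0,"jaw": 0}
    - {"delta_pos": [0,0,-3],"yaw": 0,"jaw": 0}
    - {"delta_pos": [0,0,-3],"yaw": 0,"jaw": 0}

```text
clock: 15.55
eef_pos: [600.1, 115.8, 102.1]
tcp_rot: [-3.142, 0.0, 1.571]
contact_force: [-0.2, 0.1, -1.9]
opening: 0.724
grasp_force: 44.0
```

Run:
```python
from h import *
weigh(16);s=r.sense();print(s["eef_pos"],s["opening"],s["grasp_force"])
```

```text
F [ 4.000e-02  9.000e-02 -2.010e+00 -6.412e+01 -2.864e+01] sd [0.52 0.45 0.47 0.15 0.07] clock 16.35
[600.23677847 115.86968697 102.11111654] 0.7283904613704879 43.98893555626273
```

T3 weighs about 0.205 kg, so it is light too, which leaves T2 as the heaviest. I'll confirm that when I lift it. T3 goes to the near slot at (486,-159).

Request:
play_rows:
  steps:
    - {"delta_pos": [0,0,-2],"yaw": 0,"jaw": 0}
    - {"delta_pos": [0,0,-5],"yaw": 0,"jaw": 0}
    - {"delta_pos": [0,0,-8],"yaw": 0,"jaw": 0}
    - {"delta_pos": [0,0,-11],"yaw": 0,"jaw": 0}
    - {"delta_pos": [-1,-0.5,-13],"yaw": 0,"jaw": 0}
    - {"delta_pos": [-3,-1.5,-13],"yaw": 0,"jaw": 0}
    - {"delta_pos": [-6,-3,-13],"yaw": 0,"jaw": 0}
    - {"delta_pos": [-9.5,-5,-13],"yaw": 0,"jaw": 0}

```text
clock: 17.15
eef_pos: [550.1, 20.5, 232.3]
tcp_rot: [3.141, -0.0, 1.572]
contact_force: [0.6, -1.2, -1.9]
opening: 0.724
grasp_force: 44.5
```

Request:
play_rows:
  steps:
    - {"delta_pos": [-3.5,-1.2,0],"yaw": 0,"jaw": 0}
    - {"delta_pos": [-7,-2.4,0],"yaw": 0,"jaw": 0}
    - {"delta_pos": [-10.5,-3.6,0],"yaw": 0,"jaw": 0}
    - {"delta_pos": [-14,-5,0],"yaw": 0,"jaw": 0}
    - {"delta_pos": [-16.5,-6,0],"yaw": 0,"jaw": 0}
    - {"delta_pos": [-18,-6.4,0],"yaw": 0,"jaw": 0}
    - {"delta_pos": [-18,-6.4,1],"yaw": 0,"jaw": 0}
    - {"delta_pos": [-18,-6.4,3],"yaw": 0,"jaw": 0}

```text
clock: 17.95
eef_pos: [487.2, -159.5, 202.7]
tcp_rot: [3.139, 0.001, 1.569]
contact_force: [0.2, 1.0, -2.4]
opening: 0.724
grasp_force: 44.6
```

Request:
play_rows:
  steps:
    - {"delta_pos": [0,0,2],"yaw": 0,"jaw": 0}
    - {"delta_pos": [0,0,4.5],"yaw": 0,"jaw": 0}
    - {"delta_pos": [0,0,7],"yaw": 0,"jaw": 0}
    - {"delta_pos": [0,0,9.5],"yaw": 0,"jaw": 0}
    - {"delta_pos": [0,0,11],"yaw": 0,"jaw": 0}
    - {"delta_pos": [0,0,11.8],"yaw": 0,"jaw": 0}
    - {"delta_pos": [0,0,11.8],"yaw": 0,"jaw": 0}
    - {"delta_pos": [0,0,11.8],"yaw": 0,"jaw": 0}

```text
clock: 18.75
eef_pos: [486.6, -158.9, 84.4]
tcp_rot: [3.141, 0.0, 1.571]
contact_force: [0.5, 0.6, -1.5]
opening: 0.728
grasp_force: 44.5
```

Request:
play_rows:
  steps:
    - {"delta_pos": [0,0,0.1],"yaw": 0,"jaw": 0}
    - {"delta_pos": [0,0,0.2],"yaw": 0,"jaw": 0}
    - {"delta_pos": [0,0,0.3],"yaw": 0,"jaw": 0}
    - {"delta_pos": [0,0,0.4],"yaw": 0,"jaw": 0}
    - {"delta_pos": [0,0,0.45],"yaw": 0,"jaw": 0}
    - {"delta_pos": [0,0,0.5],"yaw": 0,"jaw": 0}
    - {"delta_pos": [0,0,0.5],"yaw": 0,"jaw": 0}
    - {"delta_pos": [0,0,0.5],"yaw": 0,"jaw": 0}

```text
clock: 19.55
eef_pos: [486.2, -159.1, 79.0]
tcp_rot: [-3.142, -0.0, 1.571]
contact_force: [-0.2, -0.4, -1.9]
opening: 0.728
grasp_force: 44.5
```

Request:
play_rows:
  steps:
    - {"delta_pos": [0,0,0.03],"yaw": 0,"jaw": 0}
    - {"delta_pos": [0,0,0.06],"yaw": 0,"jaw": 0}
    - {"delta_pos": [0,0,0.06],"yaw": 0,"jaw": 0}
    - {"delta_pos": [0,0,0.06],"yaw": 0,"jaw": 0}
    - {"delta_pos": [0,0,0.06],"yaw": 0,"jaw": 0}
    - {"delta_pos": [0,0,0.06],"yaw": 0,"jaw": 0}
    - {"delta_pos": [0,0,0.06],"yaw": 0,"jaw": 0}
    - {"delta_pos": [0,0,0.06],"yaw": 0,"jaw": 0}

```text
clock: 20.35
eef_pos: [486.2, -159.1, 78.5]
tcp_rot: [3.142, -0.0, 1.571]
contact_force: [0.1, -0.5, -2.0]
opening: 0.725
grasp_force: 44.5
```

Request:
play_rows:
  steps:
    - {"delta_pos": [0,0,0.03],"yaw": 0,"jaw": 0}
    - {"delta_pos": [0,0,0.05],"yaw": 0,"jaw": 0}
    - {"delta_pos": [0,0,0.07],"yaw": 0,"jaw": 0}
    - {"delta_pos": [0,0,0.07],"yaw": 0,"jaw": 0}
    - {"delta_pos": [0,0,0.07],"yaw": 0,"jaw": 0}
    - {"delta_pos": [0,0,0.07],"yaw": 0,"jaw": 0}
    - {"delta_pos": [0,0,0.07],"yaw": 0,"jaw": 0}
    - {"delta_pos": [0,0,0.07],"yaw": 0,"jaw": 0}

```text
clock: 21.15
eef_pos: [486.3, -159.1, 77.9]
tcp_rot: [3.141, 0.0, 1.571]
contact_force: [-0.6, 0.0, 3.7]
opening: 0.726
grasp_force: 45.0
```

It has seated. Release and go to T2 at (453.5,272.5).

Request:
play_rows:
  steps:
    - {"delta_pos": [0,0,0],"yaw": 0,"jaw": 78}
    - {"delta_pos": [0,0,0],"yaw": 0,"jaw": 88}
    - {"delta_pos": [0,0,0],"yaw": 0,"jaw": 100}
    - {"delta_pos": [0,0,0],"yaw": 0,"jaw": 100}
    - {"delta_pos": [0,0,-2],"yaw": 0,"jaw": 100}
    - {"delta_pos": [0,0,-5],"yaw": 0,"jaw": 100}
    - {"delta_pos": [0,0,-9],"yaw": 0,"jaw": 100}
    - {"delta_pos": [0,0,-13],"yaw": 0,"jaw": 100}

```text
clock: 21.95
eef_pos: [485.7, -159.0, 208.8]
tcp_rot: [-3.141, -0.0, 1.571]
contact_force: [0.8, -1.3, 0.7]
opening: 0.998
grasp_force: 0.0
```

Request:
play_rows:
  steps:
    - {"delta_pos": [3,-0.2,-1],"yaw": 0,"jaw": 100}
    - {"delta_pos": [7.5,-0.5,-2],"yaw": 0,"jaw": 100}
    - {"delta_pos": [12,-1,-2],"yaw": 0,"jaw": 100}
    - {"delta_pos": [16.5,-1.5,-2],"yaw": 0,"jaw": 100}
    - {"delta_pos": [21,-2,-2],"yaw": 0,"jaw": 100}
    - {"delta_pos": [25.5,-2.5,-2],"yaw": 0,"jaw": 100}
    - {"delta_pos": [30,-3,-2],"yaw": 0,"jaw": 100}
    - {"delta_pos": [34.5,-3.3,-2],"yaw": 0,"jaw": 100}

```text
clock: 22.75
eef_pos: [452.5, 187.6, 227.9]
tcp_rot: [3.141, -0.0, 1.571]
contact_force: [-0.1, -0.1, -1.0]
opening: 0.998
grasp_force: 0.0
```

Request:
play_rows:
  steps:
    - {"delta_pos": [4,0,0],"yaw": 0,"jaw": 100}
    - {"delta_pos": [7,0,0],"yaw": 0,"jaw": 100}
    - {"delta_pos": [8.6,0,0],"yaw": 0,"jaw": 100}
    - {"delta_pos": [8.6,0,2],"yaw": 0,"jaw": 100}
    - {"delta_pos": [8.6,0,4],"yaw": 0,"jaw": 100}
    - {"delta_pos": [8.6,0,5],"yaw": 0,"jaw": 100}
    - {"delta_pos": [8.6,0,5],"yaw": 0,"jaw": 100}
    - {"delta_pos": [8.6,0,5],"yaw": 0,"jaw": 100}

```text
clock: 23.55
eef_pos: [453.5, 271.6, 178.2]
tcp_rot: [3.141, -0.0, 1.57]
contact_force: [-0.3, -0.8, 0.2]
opening: 0.999
grasp_force: 0.0
```

Run:
```python
from h import *
s=r.sense();print(s["eef_pos"],s["tcp_rot"])
im=lids(dict(t2=(453,273)))
im,d=vision.grab_frame("scene");cv2.imwrite("pics/scene2.png",im[:,:,::-1])
```

```text
[453.54209241 271.59930609 178.22499922] [ 3.14143517e+00 -2.14604657e-05  1.57025678e+00]
t2 7762 [453.  276.7 112.1] circ [452.9 274.2] 31.8
```

View pics/scene2.png

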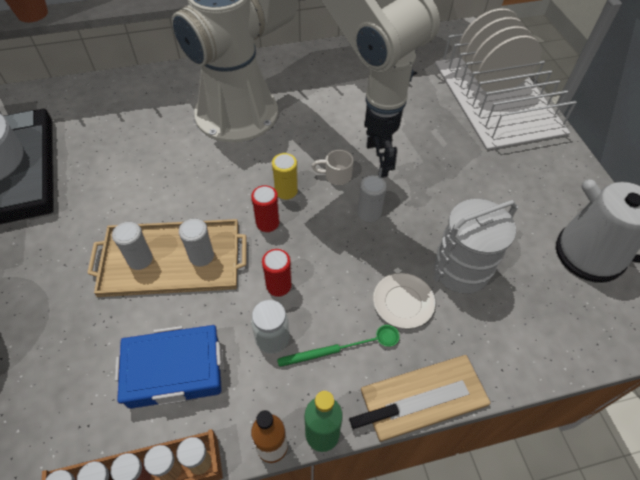

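Both light tins stand on the tray at px (132,245) and (196,242), and nothing else has moved. Now grip T2 and heft it.

Request:
play_rows:
  steps:
    - {"delta_pos": [0.2,0,2],"yaw": 0,"jaw": 100}
    - {"delta_pos": [0.2,0,5],"yaw": 0,"jaw": 100}
    - {"delta_pos": [0.2,0,8],"yaw": 0,"jaw": 100}
    - {"delta_pos": [0.2,0,10.6],"yaw": 0,"jaw": 100}
    - {"delta_pos": [0.2,0,10.6],"yaw": 0,"jaw": 80}
    - {"delta_pos": [0.2,0,10.6],"yaw": 0,"jaw": 0}
    - {"delta_pos": [0.2,0,10.6],"yaw": 0,"jaw": 0}
    - {"delta_pos": [0.2,0,10.6],"yaw": 0,"jaw": 0}
  grip_force: 45

```text
clock: 24.45
eef_pos: [453.9, 274.2, 73.0]
tcp_rot: [3.14, -0.001, 1.571]
contact_force: [-0.1, 0.4, -4.1]
opening: 0.721
grasp_force: 49.8
```

Request:
play_rows:
  steps:
    - {"delta_pos": [0,0,0],"yaw": 0,"jaw": 0}
    - {"delta_pos": [0,0,-0.3],"yaw": 0,"jaw": 0}
    - {"delta_pos": [0,0,-1],"yaw": 0,"jaw": 0}
    - {"delta_pos": [0,0,-2],"yaw": 0,"jaw": 0}
    - {"delta_pos": [0,0,-2.7],"yaw": 0,"jaw": 0}
    - {"delta_pos": [0,0,-3],"yaw": 0,"jaw": 0}
    - {"delta_pos": [0,0,-3],"yaw": 0,"jaw": 0}
    - {"delta_pos": [0,0,-3],"yaw": 0,"jaw": 0}

```text
clock: 25.25
eef_pos: [453.1, 273.8, 101.8]
tcp_rot: [3.142, -0.0, 1.571]
contact_force: [0.7, 0.5, -4.1]
opening: 0.724
grasp_force: 50.0
```

Run:
```python
from h import *
weigh(10);s=r.sense();print(s["eef_pos"],s["opening"],s["grasp_force"])
```

```text
F [-1.500e-01  4.000e-02 -4.230e+00 -5.574e+01 -2.716e+01] sd [0.51 0.38 0.59 0.15 0.08] clock 25.75
[453.17693566 273.82427239 101.66870376] 0.7207088053314173 50.02495229244232
```

T2 weighs about 0.43 kg, clearly the heaviest. I'm raising it another 14 cm, so its underside ends up near 17 cm, and holding it still.

Request:
play_rows:
  steps:
    - {"delta_pos": [0,0,-1],"yaw": 0,"jaw": 0}
    - {"delta_pos": [0,0,-3],"yaw": 0,"jaw": 0}
    - {"delta_pos": [0,0,-5.5],"yaw": 0,"jaw": 0}
    - {"delta_pos": [0,0,-8],"yaw": 0,"jaw": 0}
    - {"delta_pos": [0,0,-10.5],"yaw": 0,"jaw": 0}
    - {"delta_pos": [0,0,-12.5],"yaw": 0,"jaw": 0}
    - {"delta_pos": [0,0,-13.6],"yaw": 0,"jaw": 0}
    - {"delta_pos": [0,0,-14],"yaw": 0,"jaw": 0}

```text
clock: 26.55
eef_pos: [453.6, 274.1, 243.3]
tcp_rot: [3.14, -0.001, 1.571]
contact_force: [-0.6, 0.5, -3.8]
opening: 0.722
grasp_force: 50.7
```

Request:
play_rows:
  steps:
    - {"delta_pos": [0,0,0],"yaw": 0,"jaw": 0}
    - {"delta_pos": [0,0,0],"yaw": 0,"jaw": 0}
    - {"delta_pos": [0,0,0],"yaw": 0,"jaw": 0}
    - {"delta_pos": [0,0,0],"yaw": 0,"jaw": 0}
    - {"delta_pos": [0,0,0],"yaw": 0,"jaw": 0}
    - {"delta_pos": [0,0,0],"yaw": 0,"jaw": 0}
    - {"delta_pos": [0,0,0],"yaw": 0,"jaw": 0}
    - {"delta_pos": [0,0,0],"yaw": 0,"jaw": 0}

```text
clock: 27.35
eef_pos: [453.2, 273.9, 241.8]
tcp_rot: [3.142, -0.0, 1.571]
contact_force: [1.2, 0.2, -4.1]
opening: 0.722
grasp_force: 50.6
```

Run:
```python
from h import *
im,d=vision.grab_frame("side");cv2.imwrite("pics/side3.png",im[:,:,::-1]);s=r.sense();print(s["eef_pos"],s["contact_force"],s["opening"])
```

```text
[453.22773004 273.8733172  241.77424255] [ 1.04787254 -0.06210601 -3.63792826] 0.7211266653945952
```

View pics/side3.png

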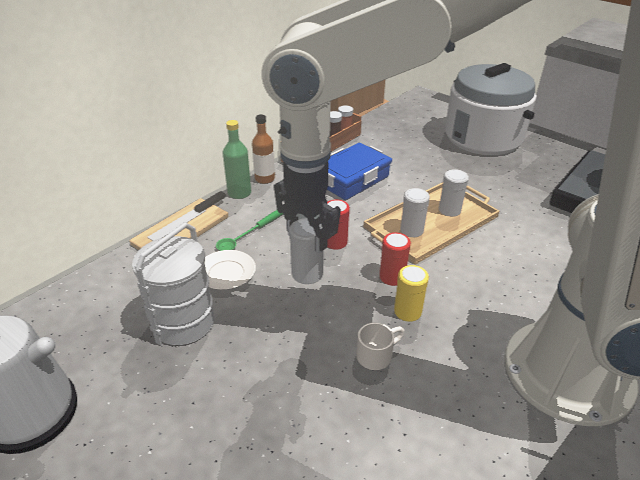

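The side view shows T2 held upright in the gripper at px (307,250), the two light tins upright on the tray at (415,212) and (455,192), and everything else in place.

```bash
python3 -c "
from rig import r
print(r.sign_off())"
```

```text
the job is handed in; nothing more can be done
None
```

The job is handed in: the heaviest canister (about 0.43 kg) is held upright and still with its underside about 17 cm above the counter, and the two lighter ones (about 0.25 and 0.20 kg) stand upright on the bamboo tray with nothing else disturbed.

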